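Push a spoiled garlic bulb through the caddy's spring flap

ROBOT

A 6-joint arm with a two-finger parallel gripper is mounted at the origin on a cart in front of the work surface, level with it; the furniture and walls round the work are solid. World frame = base frame: x ahead of the robot, y to its left, z up, the work surface at z = 0. Lengths are in m, angles in rad, forces in N, time in s.
With the tool pointing down it reaches from about 0.15 to 0.775 m from the base axis. Payload 6.1 kg.
Tool frame: the origin (TCP) lies on the centre line of the jaws, within the pads' length; the fingertips stand 11 mm ahead of it and the grasp point (between the pads) lies 8 mm behind it; z points along the fingers, y is the line along which they close (so a half turn about z gives the same grasp; the last joint's range is limited). The gripper opens to 85 mm and grips with 20 to 120 N. Pads are 22 mm wide; open, the fingers measure 114 mm over their backs; the gripper's body (76 mm by 85 mm) begins 54 mm behind the grasp point. The pads swing forward as they close: fully open they stand 13 mm farther back than shut.
Start: joints at [-1.29, 0.126, -0.04, 1.405, 0, 1.571], TCP at [0.145, -0.504, 0.204] pointing down, gripper open.
Joint ranges: [-2.72, 2.72], [-0.95, 1.95], [-1.27, 1.35], [-1.78, 2.02], [-1.46, 1.47], [-3.14, 3.14]. Speed limits (rad/s): [2.39, 2.39, 3.01, 3.14, 3.14, 3.14].

INTERFACE

Orientations are given as a rotation vector (axis times angle).
In Python, from cell import env gives the robot as it stands.
- The arm moves only by the tool drive_tool, never from a script. Its argument "increments" is a list of rows, each an object with "translation": the shift along the tool's x, y, z in mm, a list of three; "rot": the turn, a rotation vector about the tool's x, y, z in degrees, a list of three. In form: [{"translation": [x, y, z], "rot": [wx, wy, wz]}, ...]. A call has 1 to 5 rows; each row is the pose to reach, as a shift and turn from the pose commanded when the call began, along the tool's axes at that moment; what a row does not reach only later rows make up. A row lasts 1/10 s, in which the tool goes at most 50 mm and 8.59 degrees, less where a joint would pass 70% of its speed; a pose out of reach is approached as far as the arm can. A call with a gripper value outside its range is refused whole. "fingers" is the opening, from 0 (shut) to 1 (fully open), set as the call begins (left out, the last holds). The fingers move at their own pace and stop on an object; the grip force is fixed at half the most. Time passes only in rows, so rows that repeat a pose let the fingers close. It gives the time, the measured TCP pose, the force, the opening and the grip force at its end, in the units of the state.
- env.get_obs(): the state, without advancing time (a new reading comes with each control period).
- env.camera(name): name is "side" or "top" or "wrist"; returns a dict with "image" (400x640x3 uint8, red, green, blue), "range_z" (400x640 float32, m along the optical axis (not along the pixel's ray), 0 where there is no reading), "fx", "fy", "cx", "cy" (pixels), "cam_to_world" (4x4, takes a point from camera to world coordinates). Camera axes: x right, y up, looking along -z (the intrinsics and any distortion apply to the point x, -y, -z); pixel columns grow to the right and rows downward; lengths in m; the calibration is good to about 2 mm. A picture is of the moment at which its call begins.
- env.sign_off(): hands the job in; it is judged then, once.
The state is a dict: "clock": time; "joints": joint angles; "joint_vel": joint speeds; "tau": joint torques, N m; "tool_pos": TCP position; "tcp_rot": TCP orientation; "wrist_force": force on the tool from outside, world axes, zero at the start; "torque": the same for the moment, N m; "finger_gap": opening from 0.0 (shut) to 1.0 (fully open); "grasp_force": force on a finger pad.
Only numpy, scipy, OpenCV 4.12 (cv2) and the standard library are available. Lean on these libraries where they do the work, as an engineer would, in place of code of your own. Each camera call takes 0.05 s, during which the arm holds its last target. There are 200 camera calls.

TASK

The garlic bulb on the ledge of the scrap caddy has gone bad. Push the caddy's self-closing flap open with one finger and, while that finger holds it open, push the bulb along the ledge with the other finger until it drops through into the caddy; then draw the fingers out so that the flap springs shut. Only push the bulb, gently: do not pinch it or lift it off the ledge, and leave the jar, the tin and the onion beside the caddy as they stand.

Things in the scene. Friction and masses are not known exactly. Their poses are not given: they have to be found in the camera images.
- caddy: White scrap caddy, fixed, hollow, 336 long (x) x 176 wide (y). Its x points from its front end (toward the robot) to its back, z up. Origin: on the worktop (z = 0) under ledge_edge. Ledge from x = -158 to 0, mouth with flap from x = 0 to 130. Cheeks at y = +-84 slope up beside the flap to 45 above the ledge, a hood at x = 134 to 176 is 42 above it; over ledge and mouth all is free.
- flap_panel: Flap: dark steel sheet 4 mm thick, 150 wide (y), 135 long. Origin on its hinge axis (along the caddy's y, x = 130, 36 mm above the ledge), at the end far from the robot. Shut, it slopes from there down to its free edge, 3 mm lower than the ledge and 2 mm past its inner edge. It opens inward: the free edge swings down, then away from the robot.
- flap (a joint): Flap angle, rad: 0 shut, up to 1.0 open. A spring shuts it; the bulb's weight does not open it. A fingertip 6 mm above ledge height moving in the caddy's +x pushes it open ahead of itself, with about 1 N at the free edge, up to about 8 N near the hinge. With that finger's far face at x = 110 to 118 it is open by 0.5 to 0.7 and the bulb can fall in behind the finger.
- ledge_edge (a point): Middle of the inner edge of the caddy's steel ledge, on its top face, 160 mm above the worktop. The ledge is flat, 162 wide, with side upstands 11 mm high at y = +-84.
- flap_edge (a point): Middle of the flap's free edge. Under the flap is the hollow, its floor 6 mm above the worktop.
- garlic: Garlic bulb, pale, about 60 mm across and 58 tall (39 g), standing loose on the ledge. Origin: centre of its underside.
- garlic_mid (a point): Centre of the garlic bulb, 29 mm above its underside.
- jam_jar: Bystander: jam jar, 68 across, 84 tall, on the worktop beside the caddy. Origin: centre of its underside.
- onion: Bystander: brown onion, 75 across, 77 tall, on the worktop beside the caddy. Origin: centre of its underside.
- tomato_tin: Bystander: low tin, 75 across, 58 tall, on the worktop beside the caddy. Origin: centre of its underside.
Things that resemble listed ones, but are neither listed nor needed, are in the scene too. What is shaped like the garlic but blue, purple or turquoise is not meant.

How it is judged:
On the way, in this order (a step that is already met when the one before it is completed fails the run):
1. a finger pushes the flap open (more than 0.1 rad) while the bulb is still on the ledge (value of joint flap above 0.1 rad and contact force between the fingers and flap_panel above 0.3 N and z of garlic_mid in the frame of caddy above 0.17 m), for 0.05 s.
2. the bulb has dropped through while a finger still holds the flap open (value of joint flap above 0.3 rad and contact force between the fingers and flap_panel above 0.3 N and x of garlic_mid in the frame of caddy between -0.155 and 0.17 m and y of garlic_mid in the frame of caddy between -0.08 and 0.08 m and z of garlic_mid in the frame of caddy below 0.09 m), for 0.05 s.
At the end, for the whole second after the job is handed in: The bulb lies at rest inside the caddy (its centre within the walls and less than 90 mm above the worktop) and the flap is shut (within 0.06 rad) (x of garlic_mid in the frame of caddy between -0.155 and 0.17 m and y of garlic_mid in the frame of caddy between -0.08 and 0.08 m and z of garlic_mid in the frame of caddy below 0.09 m and linear speed of garlic below 0.05 m/s and value of joint flap below 0.06 rad); the robot touches nothing.
It fails at once if the bulb was lifted off the ledge (its centre rose by more than 25 mm) (height (world z) of garlic_mid above 0.214 m).
It fails at once if the bulb was pinched or pressed with more than 12 N (contact force between the fingers and garlic above 12 N).
It fails at once if a bystander was moved by more than 20 mm (distance of any of jam_jar, onion, tomato_tin from where it was at the start of the episode above 0.02 m).
It also fails if it takes over 40 s, if anything falls off the work surface, if the arm or the gripper's body presses on something with over 40 N, if the wrist force passes 120 N, or if a joint passes its speed limit or range.

## Working session

There is one attempt and no reset: what is moved stays moved. The work goes in short steps, Python scripts to look and compute and a tool call to move; the robot and the scene stay as the last step left them, time stands still between calls to the robot, and variables do not carry over. Pictures are saved under pics/ and viewed, at most 10 in all, crops included, and the job is handed in when it is done.

Besides the shell and the picture viewer there is one more tool, called after "Request:" in YAML: its name, and indented under it one key for each argument. drive_tool: Moves the arm, as the interface text tells. Its arguments: {"type":"object","properties":{"increments":{"type":"array","items":{"type":"object","properties":{"translation":{"type":"array","items":{"type":"number"}},"rot":{"type":"array","items":{"type":"number"}}}}},"fingers":{"type":"number"}},"required":["increments"]}

```bash
ls; mkdir -p pics
cat > h.py <<'E'
import numpy as np, cv2
from cell import env
def shot(n,f):
    c=env.camera(n); cv2.imwrite(f'pics/{f}.png',c['image'][:,:,::-1]); np.savez(f'pics/{f}.npz',**c); return c
def cloud(c):
    v,u=np.mgrid[:400,:640]; z=c['range_z']
    p=np.stack([(u-c['cx'])/c['fx']*z,-(v-c['cy'])/c['fy']*z,-z,np.ones_like(z)],-1)
    return (p@np.array(c['cam_to_world']).T)[...,:3]
E
python3 - <<'E'
from h import *
for n in('top','side'):
    c=shot(n,n+'1'); print(n,c['fx'],c['cx'],c['cy'],np.round(c['cam_to_world'],3).tolist(),[k for k in c])
o=env.get_obs(); print(o)
E
```

```text
pics
top 470.2368145178187 320.6305065045259 199.45157924298633 [[-0.014, 0.999, -0.04, 0.483], [-0.999, -0.015, -0.028, 0.066], [-0.029, 0.039, 0.999, 1.314], [0.0, 0.0, 0.0, 1.0]] ['image', 'range_z', 'fx', 'fy', 'cx', 'cy', 'cam_to_world']
side 433.26834001579215 317.471600945362 203.423817764677 [[0.987, -0.14, 0.083, 0.63], [0.163, 0.868, -0.469, -0.404], [-0.006, 0.477, 0.879, 1.083], [0.0, 0.0, 0.0, 1.0]] ['image', 'range_z', 'fx', 'fy', 'cx', 'cy', 'cam_to_world']
{'clock': 0.1, 'joints': array([-1.28999637e+00,  1.26325226e-01, -4.04761278e-02,  1.40540946e+00,
       -5.40309113e-06,  1.57081725e+00]), 'joint_vel': array([ 0.00136098, -0.00088002,  0.00407793,  0.00139605, -0.00041381,
        0.00041029]), 'tau': array([-2.17891161e-04, -4.36901736e+01,  3.53608131e+01,  1.35593157e-02,
        1.67739478e-05,  1.13948548e-05]), 'tool_pos': array([ 0.1453785 , -0.50405659,  0.2036176 ]), 'tcp_rot': array([-3.10929825e+00, -4.39403452e-01,  3.19210964e-04]), 'wrist_force': array([-0.09269469, -0.24783612,  0.2541816 ]), 'torque': array([ 0.0375598 , -0.0274146 , -0.01174641]), 'grasp_force': 0.0, 'finger_gap': 1.0008484644858129}
```

View pics/top1.png

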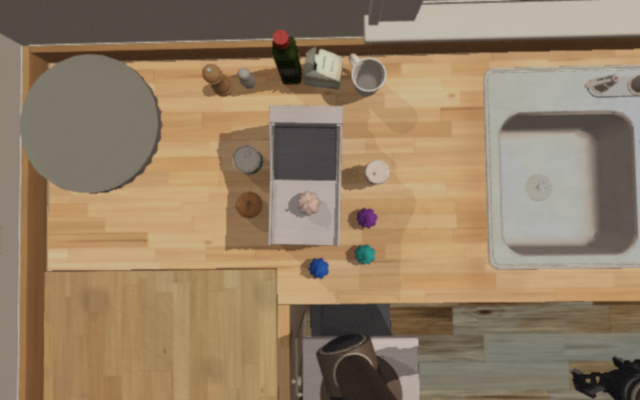

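View pics/side1.png

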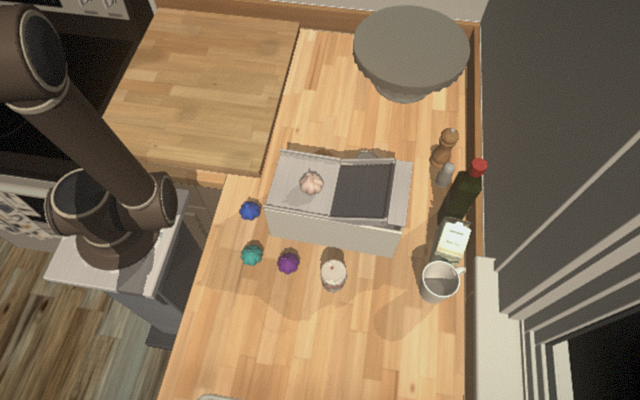

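The top view shows the caddy at columns 270–342, rows 107–245. The flap is dark, at (273–337, 124–181), and the pale bulb is at (309, 203) on the ledge. The side view shows the bulb at (311, 182). The blue, purple and turquoise bulbs on the worktop are decoys.

```bash
python3 - <<'E'
from h import *
for n in('top','side'):
    c=dict(np.load(f'pics/{n}1.npz')); P=cloud(c); im=c['image'].astype(int)
    g=(205,305) if n=='top' else (183,311)
    win=(slice(90,260),slice(255,355)) if n=='top' else (slice(140,260),slice(255,420))
    Q=P[win].reshape(-1,3); I=im[win].reshape(-1,3)
    # ledge top
    L=(abs(Q[:,2]-.16)<.006)&(I.min(1)>90)&(I.max(1)-I.min(1)<40)
    rect=cv2.minAreaRect(Q[L][:,:2].astype(np.float32)*1000)
    print(n,'ledge',L.sum(),np.median(Q[L][:,2]),rect,Q[L].min(0),Q[L].max(0))
    D=(I.max(1)<75)&(Q[:,2]>.14)&(Q[:,2]<.21)
    rd=cv2.minAreaRect(Q[D][:,:2].astype(np.float32)*1000)
    print('flap',D.sum(),rd,np.round(cv2.boxPoints(rd),0).tolist())
    # plane fit of flap
    A=np.c_[Q[D][:,:2],np.ones(D.sum())]; s=np.linalg.lstsq(A,Q[D][:,2],rcond=None)[0]; print('plane',s,'yaw by gradient',np.degrees(np.arctan2(s[1],s[0])))
    # everything above .15 = caddy outline
    T=Q[:,2]>.15; rt=cv2.minAreaRect(Q[T][:,:2].astype(np.float32)*1000); print('outline',rt)
    print(np.round(cv2.boxPoints(rt)).tolist())
    led=P[g[0]-22:g[0]+23,g[1]-22:g[1]+23].reshape(-1,3)
    G=led[(led[:,2]>.172)&(led[:,2]<.24)]
    # keep cluster near g
    G0=P[g]; G=G[np.hypot(*(G[:,:2]-G0[:2]).T)<.045]
    print('garlic',len(G),G.min(0),G.max(0),(G.min(0)+G.max(0))/2, G.mean(0))
c=dict(np.load('pics/top1.npz'));P=cloud(c)
for nm,(u,v) in dict(jar=(247,160),onion=(249,205),tin=(376,173),purple=(367,218),turq=(365,254),blue=(318,268),bottle=(281,38),box=(325,65)).items(): print(nm,np.round(P[v,u],3))
E
python3 -c "
import cv2;i=cv2.imread('pics/top1.png')[85:265,225:400];cv2.imwrite('pics/topc.png',cv2.resize(i,None,fx=3.3,fy=3.3,interpolation=2))"
```

```text
top ledge 3883 0.15937244543164142 ((558.33251953125, 136.87860107421875), (174.66358947753906, 278.3353271484375), 87.76781463623047) [0.41884993 0.04619614 0.15401391] [0.70062026 0.22832358 0.1659897 ]
flap 1215 ((643.6272583007812, 134.1683807373047), (148.98033142089844, 125.64439392089844), 87.83956909179688) [[578.0, 62.0], [704.0, 57.0], [709.0, 206.0], [584.0, 211.0]]
plane [ 0.33696669 -0.0130647  -0.03770585] yaw by gradient -2.220331308768977
outline ((585.6068115234375, 136.2445831298828), (175.9261932373047, 335.87506103515625), 87.95742797851562)
[[415.0, 54.0], [750.0, 42.0], [757.0, 218.0], [421.0, 230.0]]
garlic 411 [0.49083444 0.10153198 0.17988858] [0.54863316 0.15450024 0.22051007] [0.5197338  0.12801611 0.20019933] [0.51884783 0.12750481 0.19717468]
side ledge 3537 0.16034016687362096 ((585.603271484375, 132.4306640625), (173.98440551757812, 330.67791748046875), 87.62516784667969) [0.41693516 0.04122225 0.15404644] [0.747404   0.22530972 0.16595001]
flap 25 ((673.520751953125, 92.32017517089844), (164.27081298828125, 81.17935943603516), 45.01280975341797) [[587.0, 63.0], [644.0, 6.0], [760.0, 122.0], [703.0, 179.0]]
plane [ 0.33215532 -0.00511597 -0.03413789] yaw by gradient -0.8824189373946864
outline ((576.4149169921875, -88.3382568359375), (625.4853515625, 335.962158203125), 87.65431213378906)
[[396.0, -394.0], [731.0, -408.0], [757.0, 217.0], [421.0, 231.0]]
garlic 403 [0.49108724 0.10060484 0.1722371 ] [0.54956788 0.15176337 0.21950286] [0.52032756 0.1261841  0.19586998] [0.52169428 0.12033731 0.19640321]
jar [0.643 0.299 0.053]
onion [0.521 0.292 0.066]
tin [ 0.599 -0.045  0.088]
purple [ 0.482 -0.022  0.052]
turq [ 0.385 -0.015  0.048]
blue [0.349 0.111 0.047]
bottle [0.887 0.179 0.28 ]
box [0.877 0.083 0.117]
```

View pics/topc.png

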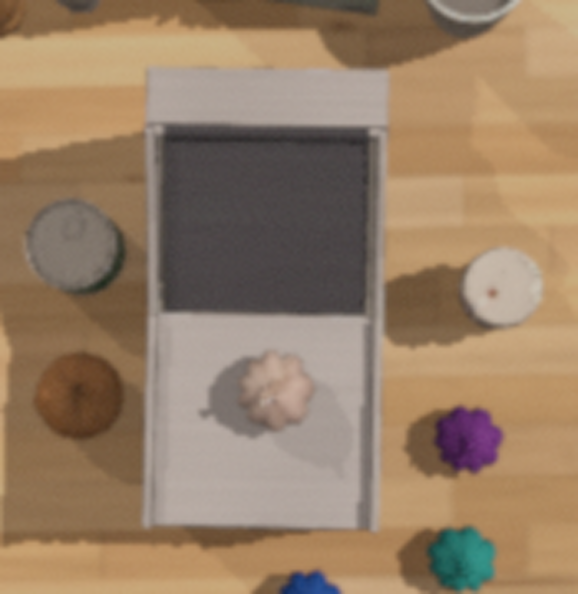

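The crop agrees with the measurements. The caddy sits at yaw −2.1°, with ledge_edge at about (0.578, 0.1365). The ledge height measures 0.160 in both views. The bulb is at (0.520, 0.127) with its top at 0.219, which is about (−57, −12) mm in the caddy frame. I'll write a small planner and then move.

```bash
cat >> h.py <<'E'
from scipy.spatial.transform import Rotation as R
YAW=np.radians(-2.1); O=np.array([.5776,.1365]); X=np.array([np.cos(YAW),np.sin(YAW)]); Y=np.array([-X[1],X[0]])
def cad(p): d=np.asarray(p)[:2]-O; return np.r_[d@X,d@Y]*1000
def rel(xyz,toolyaw=YAW):   # shift (mm) and turn (deg) in tool axes to a tool-down pose with tool y at toolyaw
    o=env.get_obs(); r=R.from_rotvec(o['tcp_rot']); y=np.array([np.cos(toolyaw),np.sin(toolyaw),0]); z=np.array([0,0,-1.])
    t=R.from_matrix(np.c_[np.cross(y,z),y,z])
    return r.inv().apply(np.array(xyz)-o['tool_pos'])*1000, np.degrees((r.inv()*t).as_rotvec())
E
python3 - <<'E'
from h import *
t,w=rel([.520,.127,.33]); print(t.round(1),w.round(2))
E
```

```text
[ 534.8 -502.7 -125.7] [-7.000e-02 -5.000e-02 -7.181e+01]
```

Request:
drive_tool:
  increments:
    - {"translation": [28,-26,-25],"rot": [0,0,-4]}
    - {"translation": [56,-52,-50],"rot": [0,0,-8]}
    - {"translation": [84,-78,-75],"rot": [0,0,-12]}
    - {"translation": [112,-104,-100],"rot": [0,0,-16]}
    - {"translation": [140,-130,-126],"rot": [0,0,-20]}
  fingers: 1

```text
clock: 0.6
tool_pos: [0.2442, -0.3392, 0.3309]
tcp_rot: [-2.985, -0.976, 0.0]
wrist_force: [0.9, -0.8, -0.7]
finger_gap: 1.0
grasp_force: 0.0
```

Run:
```python
from h import *
t,w=rel([.520,.127,.33]); print(t.round(1),w.round(2),env.get_obs()['tool_pos'])
```

```text
[ 497.9 -213.2    1.1] [-3.000e-02 -2.000e-02 -5.168e+01] [ 0.24424251 -0.33916327  0.33093821]
```

Request:
drive_tool:
  increments:
    - {"translation": [41,-18,0],"rot": [0,0,-4.3]}
    - {"translation": [82,-36,0],"rot": [0,0,-8.6]}
    - {"translation": [123,-54,0],"rot": [0,0,-12.9]}
    - {"translation": [164,-72,0],"rot": [0,0,-17.2]}
    - {"translation": [205,-90,0],"rot": [0,0,-21.5]}

```text
clock: 1.1
tool_pos: [0.357, -0.1455, 0.3302]
tcp_rot: [2.751, 1.517, 0.0]
wrist_force: [1.7, -0.2, -0.0]
finger_gap: 1.002
grasp_force: 0.0
```

Run:
```python
from h import *
t,w=rel([.520,.127,.33]); print(t.round(1),w.round(2),env.get_obs()['tool_pos'])
```

```text
[ 3.175e+02 -7.500e+00  2.000e-01] [  0.     0.   -30.15] [ 0.35696773 -0.14549586  0.33017973]
```

Request:
drive_tool:
  increments:
    - {"translation": [40,-1,0],"rot": [0,0,-4]}
    - {"translation": [80,-2,0],"rot": [0,0,-8]}
    - {"translation": [120,-3,0],"rot": [0,0,-12]}
    - {"translation": [160,-4,0],"rot": [0,0,-16]}
    - {"translation": [200,-5,0],"rot": [0,0,-20]}

```text
clock: 1.6
tool_pos: [0.46, 0.026, 0.33]
tcp_rot: [-2.445, -1.972, 0.001]
wrist_force: [0.9, 0.1, -0.3]
finger_gap: 1.002
grasp_force: 0.0
```

Run:
```python
from h import *
t,w=rel([.520,.127,.33]); print(t.round(1),w.round(2),env.get_obs()['tool_pos'])
```

```text
[111.4  37.2  -0. ] [-2.000e-02  1.000e-02 -1.012e+01] [0.46001356 0.02598157 0.33003704]
```

Request:
drive_tool:
  increments:
    - {"translation": [38,13,0],"rot": [0,0,-3.4]}
    - {"translation": [76,25,0],"rot": [0,0,-6.8]}
    - {"translation": [111.4,37.2,0],"rot": [0,0,-10.1]}
    - {"translation": [111.4,37.2,0],"rot": [0,0,-10.1]}
    - {"translation": [111.4,37.2,0],"rot": [0,0,-10.1]}

```text
clock: 2.1
tool_pos: [0.5199, 0.1257, 0.3293]
tcp_rot: [-2.264, -2.177, 0.003]
wrist_force: [-0.4, -0.0, -0.0]
finger_gap: 1.0
grasp_force: 0.0
```

Run:
```python
from h import *
o=env.get_obs();print(o['tool_pos'],rel([.520,.127,.33]))
s=shot('side','side2'); w=shot('wrist','wrist2')
P=cloud(w); z=w['range_z']; print(np.round(w['cam_to_world'],3).tolist(), w['fx'])
# side view: points of fingers below body
Q=cloud(s).reshape(-1,3); m=(Q[:,2]>.25)&(Q[:,2]<.46)&(np.hypot(*(Q[:,:2]-o['tool_pos'][:2]).T)<.09)
Q=Q[m]
for lo in np.arange(.30,.42,.005):
    k=(Q[:,2]>=lo)&(Q[:,2]<lo+.005)
    if k.sum():
        q=Q[k]; c=np.array([cad(p) for p in q])-cad(o['tool_pos']); print(round(lo,3),k.sum(),c.min(0).round(1),c.max(0).round(1))
print(Q[:,2].min())
im=np.hstack([s['image'][60:310,200:460],]);cv2.imwrite('pics/sw2.png',np.vstack([cv2.resize(im[:,:,::-1],(520,300)),cv2.resize(w['image'][:,:,::-1],(520,300))]))
```

```text
[0.51985763 0.12566478 0.32928634] (array([ 1.33919557,  0.08850322, -0.71493255]), array([-0.11852469,  0.04619007, -0.14417526]))
[[0.999, 0.037, 0.012, 0.522], [-0.039, 0.965, 0.26, 0.191], [-0.002, -0.261, 0.965, 0.498], [0.0, 0.0, 0.0, 1.0]] 315.4435865433757
0.37 11 [-48.   -8.9] [49.7  7.1]
0.375 17 [-54.6 -11.1] [53.2 -4.2]
0.38 25 [-54.  -11.3] [56.9  6.6]
0.385 27 [-55.6 -11.8] [57.   7.9]
0.39 31 [-55.  -11.8] [57.   9.6]
0.395 24 [-54.3 -11.7] [56.5  0.8]
0.4 21 [-54.  -10.5] [56.3  2. ]
0.405 12 [-46.4 -12. ] [56.3 -5. ]
0.41 25 [-63.1 -12.5] [61.9 -4.9]
0.415 64 [-71.9 -13.4] [74.8 11.6]
0.3709574798516829
```

View pics/sw2.png

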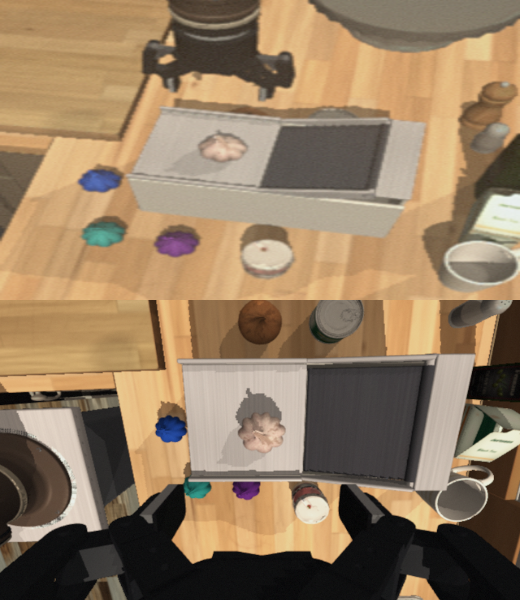

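The side view shows the open gripper above the caddy, with its tips at about full-image (279, 137) and (333, 139). The wrist view shows the bulb at (262, 133) in the lower panel and the two fingers at the bottom. The tip height from depth (0.37) disagrees with the text (about 0.32–0.33), so I'll check it by projection.

Run:
```python
from h import *
s=dict(np.load('pics/side2.npz')); w=dict(np.load('pics/wrist2.npz')); o=env.get_obs(); p=o['tool_pos']
def proj(c,q):
    k=np.linalg.inv(c['cam_to_world'])@np.r_[q,1]; return (c['cx']+c['fx']*k[0]/-k[2], c['cy']-c['fy']*k[1]/-k[2], -k[2])
im=s['image'].copy()
im=cv2.resize(im[60:200,220:400],None,fx=4,fy=4,interpolation=cv2.INTER_CUBIC)
for sx in(-50,50):
  for h,col in((.318,(255,0,0)),(.331,(0,255,0)),(.36,(0,0,255))):
    q=np.r_[p[:2]+X*sx/1000,h]; r=proj(s,q); print(sx,h,np.round(r,2),'side;wrist',np.round(proj(w,q),2)); cv2.circle(im,(int((r[0]-220)*4),int((r[1]-60)*4)),4,col,1)
print(s['range_z'][120:150:2,274:288:2].round(3))
cv2.imwrite('pics/z2.png',im[:,:,::-1])
```

```text
-50 0.318 [286.41 148.85   0.93] side;wrist [2.3998e+02 2.2701e+02 1.9000e-01]
-50 0.331 [285.99 145.27   0.92] side;wrist [2.3418e+02 2.3501e+02 1.8000e-01]
-50 0.36 [285.   136.94   0.9 ] side;wrist [2.1780e+02 2.5766e+02 1.5000e-01]
50 0.318 [332.   156.32   0.92] side;wrist [4.0469e+02 2.2670e+02 1.9000e-01]
50 0.331 [332.14 152.79   0.91] side;wrist [4.1044e+02 2.3469e+02 1.8000e-01]
50 0.36 [332.47 144.59   0.89] side;wrist [4.2675e+02 2.5731e+02 1.5000e-01]
[[0.842 0.837 0.845 0.844 0.837 0.834 0.825]
 [0.844 1.376 1.369 0.844 0.841 0.84  0.839]
 [1.346 1.369 1.369 0.849 0.844 0.845 0.842]
 [1.345 1.357 1.366 1.359 0.859 0.85  0.849]
 [1.363 1.362 1.359 1.356 0.865 0.857 0.856]
 [1.355 1.356 1.354 1.359 0.87  0.86  0.863]
 [1.356 1.353 1.355 1.352 0.877 0.867 0.864]
 [1.349 1.353 1.346 1.349 1.345 1.342 0.871]
 [1.35  1.344 1.345 1.344 1.347 1.343 0.881]
 [1.34  1.34  1.341 1.344 1.345 1.342 1.342]
 [1.337 1.337 1.338 1.339 1.339 1.336 1.341]
 [1.336 1.339 1.331 1.337 1.335 1.333 1.333]
 [1.333 1.337 1.333 1.327 1.328 1.333 1.335]
 [1.324 1.329 1.326 1.329 1.324 1.323 1.331]
 [1.33  1.321 1.323 0.    1.326 1.325 1.329]]
```

View pics/z2.png

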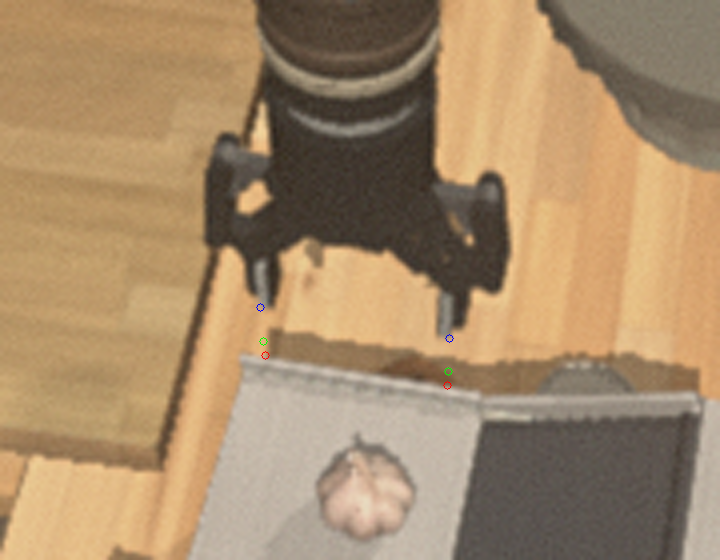

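Run:
```python
from h import *
w=dict(np.load('pics/wrist2.npz')); o=env.get_obs(); p=o['tool_pos']; P=cloud(w); z=w['range_z']
Q=P.reshape(-1,3); c=np.c_[(Q[:,:2]-O)@X,(Q[:,:2]-O)@Y]*1000
L=(c[:,0]>-150)&(c[:,0]<-100)&(abs(c[:,1])<60)&(z.ravel()>0); print('ledge z wrist',np.median(Q[L][:,2]), 'wt', np.median(Q[(c[:,0]>-100)&(c[:,0]<0)&(c[:,1]<-150)&(c[:,1]>-300)][:,2]))
G=(Q[:,2]>.18)&(Q[:,2]<.23)&(c[:,0]<-10)&(c[:,0]>-120)&(abs(c[:,1])<70); print('garlic cad',c[G].min(0),c[G].max(0),Q[G][:,2].max())
f=(z.ravel()>0)&(Q[:,2]>.25)&(Q[:,2]<.45)
t=c[f]-cad(p)
for lo in np.arange(.31,.43,.01):
    k=(Q[f][:,2]>=lo)&(Q[f][:,2]<lo+.01)
    if k.sum():print(round(lo,2),k.sum(),'L',t[k&(t[:,0]<0)].min(0).round(1) if (k&(t[:,0]<0)).any() else '',t[k&(t[:,0]<0)].max(0).round(1)if (k&(t[:,0]<0)).any() else '','R',t[k&(t[:,0]>0)].min(0).round(1)if (k&(t[:,0]>0)).any() else '',t[k&(t[:,0]>0)].max(0).round(1)if (k&(t[:,0]>0)).any() else '')
print('near invalid',(z==0).sum())
```

```text
ledge z wrist 0.42122545754445045 wt -0.0011034927032040898
garlic cad [-87.6651743  -36.84634171] [-28.79901328  18.00642403] 0.2175109221554843
0.36 53 L [-43.1  -6.2] [-42.3   8.1] R [42.6 -5. ] [43.3  9.2]
0.37 991 L [-55.6  -9.8] [-42.   13.1] R [ 42.3 -10.2] [56.2 12.8]
0.38 1503 L [-56.3  -9.9] [-41.9  13.1] R [ 42.2 -10.5] [56.4 13.1]
0.39 1755 L [-56.4 -10.1] [-41.9  13.2] R [ 42.2 -10. ] [56.9 12.9]
0.4 1378 L [-55.5   0.2] [-41.8  13.9] R [42.  0.] [56.  13.6]
0.41 3630 L [-74.5 -11.2] [-37.5  15.7] R [ 37.8 -10.9] [74.6 15.6]
0.42 13193 L [-74.4 -11.6] [-0.4 19.2] R [  0.3 -11.7] [74.4 18.9]
near invalid 1051
```

The wrist depth gives the right bulb and worktop heights, and it puts the open fingertips at z ≈ 0.367. That is about 38 mm behind the reported TCP. I'll descend partway and measure again before relying on it.

Request:
drive_tool:
  increments:
    - {"translation": [1,0,25],"rot": [0,0,0]}
    - {"translation": [2,0,50],"rot": [0,0,0]}
    - {"translation": [2,0,75],"rot": [0,0,0]}
    - {"translation": [2,0,100],"rot": [0,0,0]}
    - {"translation": [2,0,100],"rot": [0,0,0]}

```text
clock: 2.7
tool_pos: [0.5178, 0.1255, 0.2277]
tcp_rot: [-2.266, -2.172, 0.007]
wrist_force: [-0.5, -0.3, -1.3]
finger_gap: 1.002
grasp_force: 0.0
```

```bash
cat >> h.py <<'E'
def report(tag):
    o=env.get_obs(); p=o['tool_pos']; print('tcp',p.round(4),'cad',cad(p).round(1),'F',np.round(o['wrist_force'],1),'rel turn',rel(p)[1].round(2))
    for n in('side','wrist'):
        s=shot(n,n+tag); Q=cloud(s).reshape(-1,3); ok=s['range_z'].ravel()>0; c=np.c_[(Q[:,:2]-O)@X,(Q[:,:2]-O)@Y]*1000
        I=s['image'].reshape(-1,3).astype(int); t=c-cad(p)
        G=ok&(Q[:,2]>.17)&(Q[:,2]<.225)&(I[:,0]-I[:,2]>18)&(I[:,0]>90)&(c[:,0]>-140)&(c[:,0]<110)&(abs(c[:,1])<70)
        if G.any(): print(n,'garlic',G.sum(),np.percentile(c[G],[1,99],axis=0).round(1).tolist(),'top',Q[G][:,2].max().round(4))
        for nm,lo,hi in(('rear',-60,-40),('front',40,60)):
            f=ok&(t[:,0]>lo)&(t[:,0]<hi)&(abs(t[:,1])<13)&(I.max(1)<110)&(Q[:,2]>p[2]-.02)&(Q[:,2]<p[2]+.09)
            if f.any(): print(n,nm,f.sum(),'tip-tcp mm',((np.percentile(Q[f][:,2],[0,1,3])-p[2])*1000).round(1),'x',t[f].min(0).round(1),t[f].max(0).round(1))
E
python3 - <<'E'
from h import *
report('3')
E
```

```text
tcp [0.5178 0.1255 0.2277] cad [-59.3 -13.2] F [-0.5 -0.3 -1.3] rel turn [-0.26  0.08 -0.32]
side garlic 405 [[-83.7, -37.8], [-29.7, 9.8]] top 0.2187
side rear 55 tip-tcp mm [45.8 46.7 47.6] x [-59.5 -12.4] [-40.5   8.8]
side front 48 tip-tcp mm [50.5 51.4 53.7] x [ 42.8 -12.7] [59.5  8.7]
wrist garlic 4561 [[-83.7, -32.1], [-31.6, 16.6]] top 0.2173
wrist rear 2928 tip-tcp mm [40.6 43.  44.8] x [-60.  -10.4] [-40.1  13. ]
wrist front 3147 tip-tcp mm [40.3 42.3 44.5] x [ 40.4 -10.4] [60. 13.]
```

Request:
drive_tool:
  increments:
    - {"translation": [1,0,15],"rot": [0,0,0]}
    - {"translation": [2,1,30],"rot": [0,0,0]}
    - {"translation": [2,1,42],"rot": [0,0,0]}
    - {"translation": [2,1,42],"rot": [0,0,0]}
    - {"translation": [2,1,42],"rot": [0,0,0]}

```text
clock: 3.3
tool_pos: [0.5213, 0.1289, 0.1893]
tcp_rot: [2.266, 2.175, 0.001]
wrist_force: [-0.3, -0.3, 0.2]
finger_gap: 1.0
grasp_force: 0.0
```

Run:
```python
from h import *
report('4')
s=np.load('pics/side4.npz')['image'][:,:,::-1]; w=np.load('pics/wrist4.npz')['image'][:,:,::-1]
cv2.imwrite('pics/v4.png',np.vstack([cv2.resize(s[110:210,240:420],(540,300),interpolation=2),cv2.resize(w[100:400,80:560],(480,300))[:, :480].copy() if 0 else cv2.resize(w[100:400,80:560],(540,300))]))
```

```text
tcp [0.5213 0.1289 0.1893] cad [-56.   -9.6] F [-0.3 -0.3  0.2] rel turn [ 0.05 -0.01 -0.23]
side garlic 406 [[-83.4, -38.1], [-28.6, 10.3]] top 0.2195
side rear 60 tip-tcp mm [42.6 43.4 46.8] x [-59.7 -12.7] [-41.7  10.5]
side front 42 tip-tcp mm [52.9 53.3 54.4] x [ 42.3 -13. ] [59.   8.7]
wrist garlic 6557 [[-83.3, -30.6], [-31.7, 16.7]] top 0.2176
wrist rear 3338 tip-tcp mm [39.9 41.3 43.5] x [-60.  -10.8] [-40.1  13. ]
wrist front 3597 tip-tcp mm [37.8 40.7 42.9] x [ 40.  -10.6] [60. 13.]
```

View pics/v4.png

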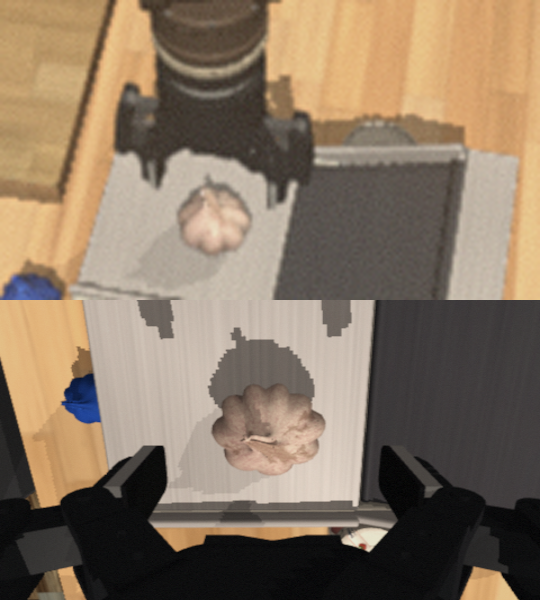

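The tips are still about at the bulb's top: the crop shows them at (155, 185) and (270, 205), on either side of the bulb at (214, 215). This confirms the tips are about 37 mm above the reported TCP, and they straddle the bulb with clearance. I'll go down in two steps.

Request:
drive_tool:
  increments:
    - {"translation": [0,-1,12],"rot": [0,0,0]}
    - {"translation": [0,-1,24],"rot": [0,0,0]}
    - {"translation": [0,-1,36],"rot": [0,0,0]}
    - {"translation": [0,-1,42],"rot": [0,0,0]}
    - {"translation": [0,-1,42],"rot": [0,0,0]}

```text
clock: 3.9
tool_pos: [0.5191, 0.1289, 0.1447]
tcp_rot: [-2.265, -2.175, 0.004]
wrist_force: [-0.5, 0.9, -0.2]
finger_gap: 1.0
grasp_force: 0.0
```

Run:
```python
from h import *
report('5')
w=dict(np.load('pics/wrist5.npz')); P=cloud(w); Q=P.reshape(-1,3); ok=w['range_z'].ravel()>0
c=np.c_[(Q[:,:2]-O)@X,(Q[:,:2]-O)@Y]*1000; p=env.get_obs()['tool_pos']; t=c-cad(p)
for lo,hi in((-46,-38),(38,46),(-60,-38),(38,60)):
    f=ok&(t[:,0]>lo)&(t[:,0]<hi)&(t[:,1]>-12)&(t[:,1]<14)
    h,e=np.histogram(Q[f][:,2],np.arange(.15,.24,.005)); print(lo,hi,dict(zip(e.round(3),h)))
m=(Q[:,2]<.17)&(c[:,0]>-140)&(c[:,0]<-100)&(c[:,1]>20)&(c[:,1]<70)&ok; print('ledge',np.median(Q[m][:,2]),m.sum())
s=np.load('pics/side5.npz')['image'][:,:,::-1]; w=np.load('pics/wrist5.npz')['image'][:,:,::-1]
cv2.imwrite('pics/v5.png',np.vstack([cv2.resize(s[110:210,240:420],(540,300),interpolation=2),cv2.resize(w[100:400,80:560],(540,300))]))
```

```text
tcp [0.5191 0.1289 0.1447] cad [-58.1  -9.7] F [-0.5  0.9 -0.2] rel turn [-0.14  0.04 -0.21]
side garlic 423 [[-103.7, -37.4], [-9.0, 11.4]] top 0.2196
side rear 47 tip-tcp mm [42.7 44.5 48.1] x [-59.8 -12. ] [-41.3  12. ]
side front 43 tip-tcp mm [12.  28.8 52.5] x [ 42.8 -12.5] [59.9  9.3]
wrist garlic 11163 [[-84.3, -28.7], [-31.8, 16.9]] top 0.2246
wrist rear 3223 tip-tcp mm [40.  41.9 44.1] x [-59.9 -10.6] [-40.  13.]
wrist front 3522 tip-tcp mm [ 8.6 10.7 40.7] x [ 40.1 -11.3] [60. 13.]
-46 -38 {np.float64(0.15): np.int64(0), np.float64(0.155): np.int64(669), np.float64(0.16): np.int64(17), np.float64(0.165): np.int64(0), np.float64(0.17): np.int64(0), np.float64(0.175): np.int64(0), np.float64(0.18): np.int64(11), np.float64(0.185): np.int64(162), np.float64(0.19): np.int64(229), np.float64(0.195): np.int64(253), np.float64(0.2): np.int64(288), np.float64(0.205): np.int64(313), np.float64(0.21): np.int64(310), np.float64(0.215): np.int64(250), np.float64(0.22): np.int64(276), np.float64(0.225): np.int64(45), np.float64(0.23): np.int64(186)}
38 46 {np.float64(0.15): np.int64(0)
[... 993 characters left out ...]
), np.float64(0.22): np.int64(398), np.float64(0.225): np.int64(221), np.float64(0.23): np.int64(680)}
38 60 {np.float64(0.15): np.int64(26), np.float64(0.155): np.int64(1482), np.float64(0.16): np.int64(26), np.float64(0.165): np.int64(0), np.float64(0.17): np.int64(0), np.float64(0.175): np.int64(0), np.float64(0.18): np.int64(12), np.float64(0.185): np.int64(180), np.float64(0.19): np.int64(286), np.float64(0.195): np.int64(354), np.float64(0.2): np.int64(388), np.float64(0.205): np.int64(438), np.float64(0.21): np.int64(438), np.float64(0.215): np.int64(326), np.float64(0.22): np.int64(397), np.float64(0.225): np.int64(257), np.float64(0.23): np.int64(743)}
ledge 0.15887457574930308 8631
```

View pics/v5.png

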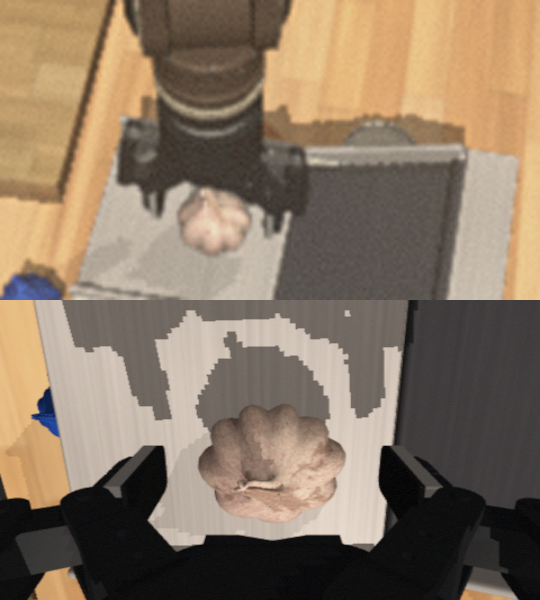

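Run:
```python
from h import *
w=dict(np.load('pics/wrist5.npz')); Q=cloud(w).reshape(-1,3); ok=w['range_z'].ravel()>0; I=w['image'].reshape(-1,3).astype(int)
c=np.c_[(Q[:,:2]-O)@X,(Q[:,:2]-O)@Y]*1000; t=c-cad([.5191,.1289])
for a,b in((-10,10),(-30,-10),(10,30)):
    f=ok&(t[:,0]>a)&(t[:,0]<b)&(abs(t[:,1])<45)&(I.max(1)<70)&(Q[:,2]>.19)
    print(a,b,f.sum(),np.percentile(Q[f][:,2],[0,1,5,50]).round(4),t[f].min(0),t[f].max(0))
g=ok&(abs(t[:,0])<30)&(abs(t[:,1])<35)&(I[:,0]>100)&(I[:,0]-I[:,2]>18); print('garlic top',np.percentile(Q[g][:,2],[95,99,100]))
```

```text
-10 10 5913 [0.2437 0.2452 0.2466 0.2576] [-9.99601231  9.7221957 ] [ 9.99856666 21.95825525]
-30 -10 6264 [0.2431 0.2454 0.2486 0.2623] [-29.99729084   9.57995571] [-10.00011625  22.2896232 ]
10 30 6336 [0.2436 0.2455 0.2491 0.2625] [10.00141047  9.77522653] [29.9997437  22.31586056]
garlic top [0.2099104  0.21749408 0.25690592]
```

The body underside is 60 mm above the tips, so with the tips about 7 mm above the ledge it clears the bulb's top by about 8 mm. I'll descend 18 mm.

Request:
drive_tool:
  increments:
    - {"translation": [0,0,7],"rot": [0,0,0]}
    - {"translation": [0,0,13],"rot": [0,0,0]}
    - {"translation": [0,0,18],"rot": [0,0,0]}
    - {"translation": [0,0,18],"rot": [0,0,0]}
    - {"translation": [0,0,18],"rot": [0,0,0]}

```text
clock: 4.5
tool_pos: [0.5199, 0.1291, 0.1282]
tcp_rot: [-2.266, -2.176, 0.0]
wrist_force: [0.3, 0.8, -0.3]
finger_gap: 1.001
grasp_force: 0.0
```

```bash
cat >> h.py <<'E'
def tips(tag):
    o=env.get_obs(); p=o['tool_pos']; w=shot('wrist','wrist'+tag); Q=cloud(w).reshape(-1,3); ok=w['range_z'].ravel()>0; I=w['image'].reshape(-1,3).astype(int)
    c=np.c_[(Q[:,:2]-O)@X,(Q[:,:2]-O)@Y]*1000; t=c-cad(p); print('tcp cad',cad(p).round(1),p.round(4),'F',o['wrist_force'].round(1))
    for lo,hi in((-48,-38),(38,48)):
        f=ok&(t[:,0]>lo)&(t[:,0]<hi)&(t[:,1]>-12)&(t[:,1]<14)&(Q[:,2]>.14)
        h,e=np.histogram(Q[f][:,2],np.arange(.15,.19,.0025)); print('tip hist',lo,h.tolist(),'face x',(np.percentile(c[f&(Q[:,2]>.18)][:,0],[2,50,98])).round(1))
    g=ok&(abs(c[:,1])<70)&(c[:,0]>-140)&(c[:,0]<120)&(I[:,0]>100)&(I[:,0]-I[:,2]>18)&(Q[:,2]>.168)&(Q[:,2]<.23)
    if g.sum()>50: print('garlic',g.sum(),np.percentile(c[g],[1,99],axis=0).round(1).tolist(),Q[g][:,2].max())
E
python3 -c "
from h import *
tips('6')"
```

```text
tcp cad [-57.4  -9.5] [0.5199 0.1291 0.1282] F [ 0.3  0.8 -0.3]
tip hist -48 [0, 0, 8, 843, 21, 0, 5, 76, 103, 116, 135, 137, 146, 159, 161, 183] face x [-105.1 -100.3  -95.7]
tip hist 38 [0, 0, 11, 846, 16, 0, 10, 67, 103, 123, 124, 144, 156, 150, 176, 159] face x [-19.  -14.4  -9.6]
garlic 13587 [[-85.0, -21.2], [-31.8, 17.0]] 0.22952575681611953
```

Tips are at 0.167, about 7–8 mm above the ledge, and the bulb is centred between the fingers. I'll start pushing in the caddy's +x, which is tool +y.

Request:
drive_tool:
  increments:
    - {"translation": [0,5,1],"rot": [0,0,0]}
    - {"translation": [0,10,1],"rot": [0,0,0]}
    - {"translation": [0,14,1],"rot": [0,0,0]}
    - {"translation": [0,18,1],"rot": [0,0,0]}
    - {"translation": [0,22,1],"rot": [0,0,0]}

```text
clock: 5.05
tool_pos: [0.5424, 0.1282, 0.1273]
tcp_rot: [-2.266, -2.176, 0.0]
wrist_force: [-1.4, 0.2, 0.6]
finger_gap: 1.002
grasp_force: 0.2
```

Request:
drive_tool:
  increments:
    - {"translation": [0,4,0],"rot": [0,0,0]}
    - {"translation": [0,8,0],"rot": [0,0,0]}
    - {"translation": [0,12,0],"rot": [0,0,0]}
    - {"translation": [0,16,0],"rot": [0,0,0]}
    - {"translation": [0,20,0],"rot": [0,0,0]}

```text
clock: 5.55
tool_pos: [0.5623, 0.1274, 0.1273]
tcp_rot: [-2.266, -2.176, -0.0]
wrist_force: [-0.5, -0.8, 0.5]
finger_gap: 1.003
grasp_force: 0.4
```

```bash
python3 -c "
from h import *
tips('7')
w=np.load('pics/wrist7.npz')['image'][:,:,::-1]; s=shot('side','side7')['image'][:,:,::-1]
cv2.imwrite('pics/v7.png',np.vstack([cv2.resize(s[110:210,240:420],(540,300),interpolation=2),cv2.resize(w[100:400,80:560],(540,300))]))"
```

```text
tcp cad [-14.9  -9.7] [0.5623 0.1274 0.1273] F [-0.5 -0.8  0.5]
tip hist -48 [0, 0, 1, 185, 5, 0, 4, 31, 64, 81, 80, 93, 112, 182, 203, 209] face x [-62.7 -57.8 -53.2]
tip hist 38 [0, 0, 0, 0, 59, 646, 105, 81, 109, 133, 126, 145, 150, 156, 170, 185] face x [23.3 28.  32.9]
garlic 14508 [[-55.0, -22.4], [-1.2, 17.8]] 0.22992645030980774
```

View pics/v7.png

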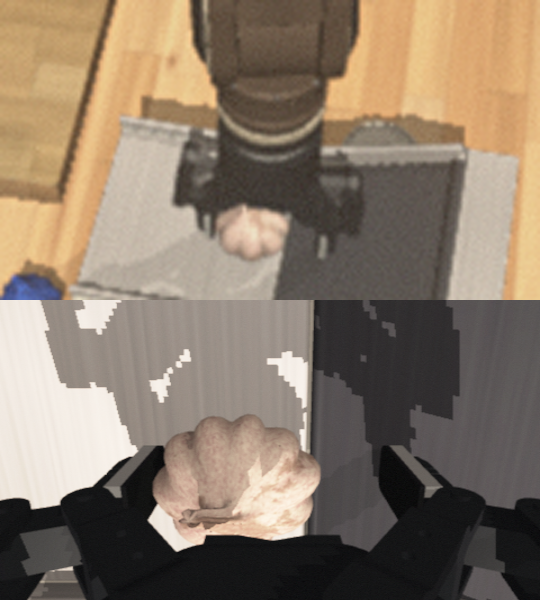

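The rear finger is pushing the bulb squarely (lower panel, bulb 155–320), and its front is now at the ledge edge (column 312). The front finger is at the flap surface. I'll continue.

Request:
drive_tool:
  increments:
    - {"translation": [0,4,0],"rot": [0,0,0]}
    - {"translation": [0,8,0],"rot": [0,0,0]}
    - {"translation": [0,12,0],"rot": [0,0,0]}
    - {"translation": [0,16,0],"rot": [0,0,0]}
    - {"translation": [0,20,0],"rot": [0,0,0]}

```text
clock: 6.15
tool_pos: [0.5822, 0.1266, 0.1273]
tcp_rot: [-2.266, -2.176, 0.0]
wrist_force: [-2.4, -1.1, 1.6]
finger_gap: 0.999
grasp_force: 1.1
```

```bash
python3 -c "
from h import *
tips('8')"
```

```text
tcp cad [ 5.  -9.7] [0.5822 0.1266 0.1273] F [-2.4 -1.1  1.6]
tip hist -48 [0, 0, 0, 148, 4, 0, 0, 10, 61, 78, 73, 84, 116, 173, 202, 228] face x [-42.8 -37.9 -33.2]
tip hist 38 [0, 0, 0, 0, 233, 523, 84, 81, 120, 117, 140, 139, 152, 159, 155, 179] face x [43.2 47.9 52.7]
garlic 14760 [[-35.8, -21.9], [18.6, 19.0]] 0.22999706159860456
```

Request:
drive_tool:
  increments:
    - {"translation": [0,4,0],"rot": [0,0,0]}
    - {"translation": [0,8,0],"rot": [0,0,0]}
    - {"translation": [0,12,0],"rot": [0,0,0]}
    - {"translation": [0,16,0],"rot": [0,0,0]}
    - {"translation": [0,20,0],"rot": [0,0,0]}

```text
clock: 6.7
tool_pos: [0.6023, 0.1258, 0.1273]
tcp_rot: [-2.266, -2.176, 0.0]
wrist_force: [-1.9, -0.1, 1.0]
finger_gap: 1.002
grasp_force: 1.0
```

```bash
python3 -c "
from h import *
tips('9')"
```

```text
tcp cad [25.1 -9.8] [0.6023 0.1258 0.1273] F [-1.9 -0.1  1. ]
tip hist -48 [0, 0, 7, 820, 21, 0, 31, 74, 114, 131, 139, 145, 136, 165, 171, 174] face x [-22.7 -17.8 -13.1]
tip hist 38 [0, 0, 0, 48, 487, 280, 70, 80, 114, 124, 138, 135, 155, 151, 176, 179] face x [63.4 68.  72.9]
garlic 11080 [[-19.2, -28.2], [41.9, 17.5]] 0.22976192674441898
```

Request:
drive_tool:
  increments:
    - {"translation": [0,4,0],"rot": [0,0,0]}
    - {"translation": [0,8,0],"rot": [0,0,0]}
    - {"translation": [0,12,0],"rot": [0,0,0]}
    - {"translation": [0,16,0],"rot": [0,0,0]}
    - {"translation": [0,20,0],"rot": [0,0,0]}

```text
clock: 7.25
tool_pos: [0.6219, 0.125, 0.1272]
tcp_rot: [-2.265, -2.176, 0.001]
wrist_force: [-5.2, -0.9, 0.4]
finger_gap: 1.0
grasp_force: 2.0
```

```bash
python3 -c "
from h import *
tips('10')
w=np.load('pics/wrist10.npz')['image'][:,:,::-1]; s=shot('side','side10')['image'][:,:,::-1]
cv2.imwrite('pics/v10.png',np.vstack([cv2.resize(s[110:210,240:420],(540,300),interpolation=2),cv2.resize(w[100:400,80:560],(540,300))]))"
```

```text
tcp cad [44.7 -9.9] [0.6219 0.125  0.1272] F [-5.2 -0.9  0.4]
tip hist -48 [4, 64, 108, 129, 48, 30, 64, 80, 112, 127, 135, 145, 149, 156, 167, 184] face x [-3.1  1.8  6.4]
tip hist 38 [0, 2, 142, 373, 325, 98, 44, 87, 109, 134, 133, 144, 141, 162, 168, 180] face x [83.  87.6 92.5]
garlic 3025 [[-27.2, -22.2], [117.6, 4.7]] 0.22995379527541293
```

View pics/v10.png

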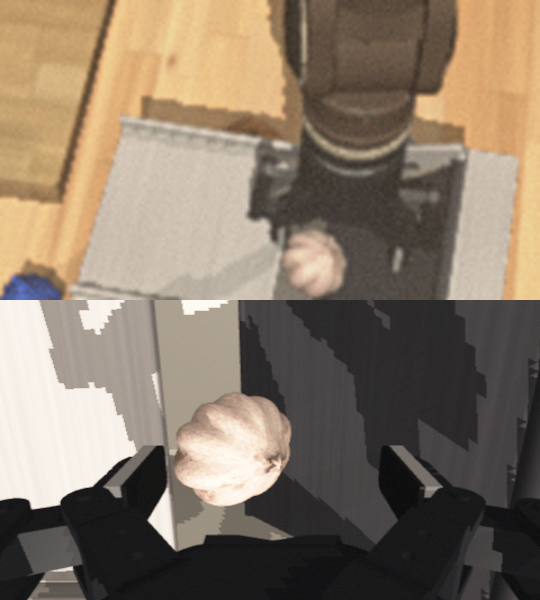

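The bulb (lower panel, 233, 450) has passed the ledge edge (155) and is dropping between the edge and the flap's free edge (240). I'll push the last 12 mm slowly and then hold.

Request:
drive_tool:
  increments:
    - {"translation": [0,3,0],"rot": [0,0,0]}
    - {"translation": [0,6,0],"rot": [0,0,0]}
    - {"translation": [0,9,0],"rot": [0,0,0]}
    - {"translation": [0,12,0],"rot": [0,0,0]}
    - {"translation": [0,12,0],"rot": [0,0,0]}

```text
clock: 7.85
tool_pos: [0.6324, 0.1245, 0.1266]
tcp_rot: [-2.264, -2.175, 0.004]
wrist_force: [-8.7, -0.3, 1.0]
finger_gap: 1.0
grasp_force: 3.9
```

```bash
python3 -c "
from h import *
tips('11')
w=dict(np.load('pics/wrist11.npz'));Q=cloud(w).reshape(-1,3);I=w['image'].reshape(-1,3).astype(int)
c=np.c_[(Q[:,:2]-O)@X,(Q[:,:2]-O)@Y]*1000
g=(w['range_z'].ravel()>0)&(abs(c[:,1])<80)&(c[:,0]>-150)&(c[:,0]<130)&(I[:,0]-I[:,2]>14)&(Q[:,2]<.15)&(Q[:,2]>.0)
print(g.sum(),np.percentile(Q[g][:,2],[5,50,95]) if g.any() else '', np.median(c[g],0) if g.any() else '')
d=(I.max(1)<90)&(c[:,0]>20)&(c[:,0]<120)&(c[:,1]>25)&(c[:,1]<60)&(Q[:,2]<.2)&(Q[:,2]>.05)
k=np.polyfit(c[d][:,0],Q[d][:,2]*1000,1); print('flap',d.sum(),'angle',np.arctan(k[0])-np.arctan(39/128))
cv2.imwrite('pics/v11.png',cv2.resize(w['image'][100:400,80:560,::-1],(540,338)))"
```

```text
tcp cad [ 55.2 -10. ] [0.6324 0.1245 0.1266] F [-8.7 -0.3  1. ]
tip hist -48 [0, 0, 0, 0, 0, 0, 35, 92, 119, 129, 136, 150, 147, 157, 177, 185] face x [ 7.5 12.5 16.9]
tip hist 38 [147, 264, 279, 251, 88, 36, 59, 82, 129, 124, 140, 137, 142, 164, 182, 176] face x [ 93.5  98.3 103. ]
garlic 144 [[-18.9, -2.8], [42.5, 3.7]] 0.22888967459706847
25750 [0.00390381 0.00581676 0.13584739] [ 6.03887486 11.49091272]
flap 15963 angle 0.6217426988393606
```

View pics/v11.png

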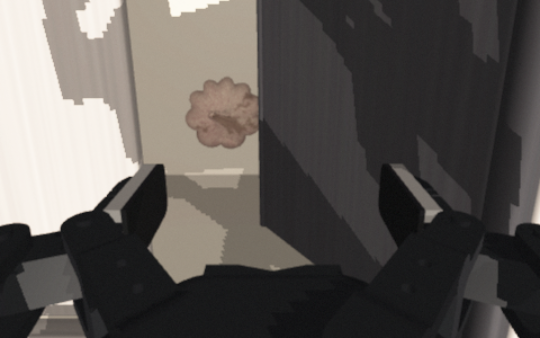

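The wrist view shows the bulb on the hollow's floor at (222, 113), with the flap held open at 0.62 rad. I'll hold a moment, then draw back and lift.

Request:
drive_tool:
  increments:
    - {"translation": [0,1,0],"rot": [0,0,0]}
    - {"translation": [0,1,0],"rot": [0,0,0]}
    - {"translation": [0,1,0],"rot": [0,0,0]}
    - {"translation": [0,0,0],"rot": [0,0,0]}
    - {"translation": [0,-8,0],"rot": [0,0,0]}

```text
clock: 8.4
tool_pos: [0.627, 0.1248, 0.1278]
tcp_rot: [2.265, 2.175, 0.002]
wrist_force: [-0.4, 1.4, 6.5]
finger_gap: 0.995
grasp_force: 2.4
```

Request:
drive_tool:
  increments:
    - {"translation": [0,-12,0],"rot": [0,0,0]}
    - {"translation": [0,-24,0],"rot": [0,0,0]}
    - {"translation": [0,-36,0],"rot": [0,0,0]}
    - {"translation": [0,-48,0],"rot": [0,0,0]}
    - {"translation": [0,-60,-3],"rot": [0,0,0]}

```text
clock: 8.9
tool_pos: [0.5651, 0.1272, 0.1301]
tcp_rot: [2.266, 2.176, -0.0]
wrist_force: [0.7, -0.1, 0.9]
finger_gap: 1.002
grasp_force: 0.0
```

Request:
drive_tool:
  increments:
    - {"translation": [0,-15,-20],"rot": [0,0,0]}
    - {"translation": [0,-15,-45],"rot": [0,0,0]}
    - {"translation": [0,-15,-80],"rot": [0,0,0]}
    - {"translation": [0,-15,-115],"rot": [0,0,0]}
    - {"translation": [0,-15,-150],"rot": [0,0,0]}

```text
clock: 9.4
tool_pos: [0.5501, 0.1278, 0.2815]
tcp_rot: [-2.266, -2.176, 0.001]
wrist_force: [1.0, 0.7, -0.5]
finger_gap: 0.998
grasp_force: 0.0
```

Request:
drive_tool:
  increments:
    - {"translation": [0,-40,0],"rot": [0,0,0]}
    - {"translation": [0,-80,0],"rot": [0,0,0]}
    - {"translation": [0,-80,0],"rot": [0,0,0]}
    - {"translation": [0,-80,0],"rot": [0,0,0]}
    - {"translation": [0,-80,0],"rot": [0,0,0]}

```text
clock: 9.9
tool_pos: [0.4714, 0.1311, 0.2801]
tcp_rot: [2.266, 2.176, 0.0]
wrist_force: [0.7, 0.7, -0.3]
finger_gap: 1.0
grasp_force: 0.0
```

Run:
```python
from h import *
print(env.get_obs()['tool_pos'],env.get_obs()['wrist_force'])
a=dict(np.load('pics/side1.npz')); s=shot('side','side12'); w=shot('wrist','wrist12')
for n,c in(('before',a),('side',s),('wrist',w)):
    Q=cloud(c).reshape(-1,3); q=np.c_[(Q[:,:2]-O)@X,(Q[:,:2]-O)@Y]*1000; ok=c['range_z'].ravel()>0; I=c['image'].reshape(-1,3).astype(int)
    d=ok&(q[:,0]>10)&(q[:,0]<120)&(abs(q[:,1])<60)&(Q[:,2]>0)&(Q[:,2]<.22)
    k=np.polyfit(q[d][:,0],Q[d][:,2]*1000,1) if d.sum()>50 else [0,0]; print(n,'flap',d.sum(),'angle',np.arctan(k[0])-np.arctan(39/128),'z at x=5',np.polyval(k,5))
    for nm,xy in dict(tin_L=(.643,.299),onion=(.521,.292),jar_R=(.599,-.045)).items():
        m=ok&(np.hypot(Q[:,0]-xy[0],Q[:,1]-xy[1])<.055)&(Q[:,2]>.03)&(Q[:,2]<.11); print('  ',nm,m.sum(),np.median(Q[m],0).round(3) if m.any() else '')
```

```text
[0.47143397 0.13111248 0.28014402] [ 0.73280136  0.73722455 -0.32339852]
before flap 1945 angle 0.0168212373631369 z at x=5 158.2068186767273
   tin_L 153 [0.643 0.323 0.055]
   onion 90 [0.526 0.312 0.056]
   jar_R 655 [ 0.604 -0.057  0.084]
side flap 1938 angle 0.015783612715308426 z at x=5 158.2972276133211
   tin_L 153 [0.643 0.323 0.056]
   onion 90 [0.526 0.311 0.057]
   jar_R 660 [ 0.604 -0.057  0.084]
wrist flap 20373 angle 0.02239385405782429 z at x=5 155.80475163942054
   tin_L 3081 [0.642 0.291 0.053]
   onion 2839 [0.52  0.292 0.052]
   jar_R 1167 [ 0.584 -0.041  0.082]
```

The flap is shut at the same angle as before, the bystanders haven't moved, and the gripper is clear. I'm handing the job in.

```bash
python3 -c "
from cell import env
print(env.sign_off())"
```

```text
the job is handed in; nothing more can be done
None
```

I handed the job in at about 10 s of the 40 s allowed, with no verdict returned: the bulb was seen on the caddy floor while the flap was held open, the flap reads shut again, and the jar, tin and onion did not move.

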